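# Move the checked tube carrier to the covered bay

## Task

The green-capped tube carrier has been checked: lift it off its rail over the orange end stop, keeping it upright, and hang it on the open end of the other rail (the one with the clear cover). Then slide it along that rail, without lifting it, under the cover until it meets the far end stop, and let go of it only when it hangs on the rail. Leave the red-capped carrier hanging where it is, and do not disturb the jar and the tube block on the bench.

Things in the scene. Friction and masses are not known exactly. Their poses are not given: they have to be found in the camera images.
- green_carrier_grip (a point): Green grip blade on the carrier with green caps: upright, 12 mm thick (y), 50 mm wide (x), rising 58 mm from a white plate 92 (x) x 80 (y) x 6 mm that rests on the rail top. This point is mid-blade, 44 mm above the rail top; the blade's top is 20 mm higher. y lies along the rail, z up. Carrier 0.17 to 0.35 kg.
- green_carrier_base (a point): Middle of the underside of the green carrier's plate, which rests on the rail top. Two walls 40 mm deep and 80 mm long straddle the 26 mm rail with 5 mm play each side. Three tubes each side (x = 26 to 42 mm) hang 66 mm below this point; their caps reach 20 mm above it (x = 24 to 44 mm).
- red_carrier_grip (a point): The same point on the red carrier's blade: same shape and size as the green one, blade and caps red. It stays where it is. The two hang in either order on the first rail, at least 100 mm apart centre to centre.
- rail_a: First rail, fixed: aluminium bar 250 mm long (y), 26 mm wide (x), top 150 mm above the bench, on two posts. Orange stops 8 mm thick, as wide as the bar, rise 22 mm above the top at both ends. Origin on the bench under its middle; x away from the robot, y towards the second rail, z up.
- rail_b: Second rail, fixed: the same bar and stops (22 mm high) but 320 mm long, top 150 mm above the bench. Stops' inner faces at y = -152 and +152 mm, so a carrier's middle can lie from y = -112 to +112. The open end is -y, beside the first rail. Origin on the bench under its middle; x away from the robot, y from open to covered end, z up.
- cover (a point): Clear cover with blue edges fixed over the second rail. Point: middle of its robot-side edge, on the underside, 128 mm above the rail top, 15 mm beyond the rail's middle line. It reaches 90 mm either way along the rail (y) and 90 mm away from the robot (x); two posts at its far edge. Under it the gripper must lean back towards the robot by about 25 to 45 degrees.
- jar_center (a point): White jar with a red lid, 66 mm across, 85 mm tall, standing on the bench beyond the rails. Point half-way up. To be left alone.
- block_center (a point): Blue block 70 x 150 x 45 mm with tube caps on top (65 mm in all), on the bench beyond the rails. Point half-way up the block. To be left alone.
Mind the look-alikes: they are no part of the job. Leave any pink or turquoise look-alike of the part that bears green_carrier_grip alone. What is shaped like the part that bears red_carrier_grip but purple is not meant.

How it is judged:
On the way, in this order (a step that is already met when the one before it is completed fails the run):
1. the green carrier is lifted clear of the first rail's end stops (height (world z) of green_carrier_grip above 0.218 m), for 0.1 s.
2. the green carrier hangs on the second rail in its open part, not yet under the cover (x of green_carrier_grip in the frame of rail_b between -0.008 and 0.008 m and z of green_carrier_grip in the frame of rail_b between 0.19 and 0.198 m and y of green_carrier_grip in the frame of rail_b between -0.118 and -0.058 m and angle between the y axis of green_carrier_grip and the y axis of rail_b, either way round below 0.12 rad), for 0.1 s.
At the end, for the whole second after the job is handed in: The green carrier hangs at rest on the second rail, seated (within 4 mm in height, 8 mm sideways, level) and within 10 mm of touching the far end stop under the cover; the red carrier hangs on the first rail within 20 mm of its starting place; the jar and the block are within 30 mm of theirs (x of green_carrier_grip in the frame of rail_b between -0.008 and 0.008 m and z of green_carrier_grip in the frame of rail_b between 0.19 and 0.198 m and y of green_carrier_grip in the frame of rail_b between 0.102 and 0.118 m and angle between the y axis of green_carrier_grip and the y axis of rail_b, either way round below 0.1 rad and angle between green_carrier_grip's own z axis and vertical below 0.1 rad and linear speed of green_carrier below 0.02 m/s and x of red_carrier_grip in the frame of rail_a between -0.008 and 0.008 m and z of red_carrier_grip in the frame of rail_a between 0.19 and 0.198 m and distance of red_carrier_grip from where it was at the start of the episode below 0.02 m and distance of each of jar_center, block_center from where it was at the start of the episode below 0.03 m).
It fails at once if the green carrier is tipped by more than 30 degrees (angle between green_carrier_grip's own z axis and vertical above 0.52 rad).
It fails at once if the green carrier is let go while raised more than 12 mm off the rails (height (world z) of green_carrier_grip above 0.206 m and contact force between the fingers and green_carrier below 0.05 N).
It fails at once if the green carrier is lifted more than 12 mm off the second rail while it is under the cover (z of green_carrier_grip in the frame of rail_b above 0.206 m and y of green_carrier_grip in the frame of rail_b between 0 and 0.16 m and x of green_carrier_grip in the frame of rail_b between -0.05 and 0.05 m).
It fails at once if the red carrier is moved by more than 20 mm (distance of red_carrier_grip from where it was at the start of the episode above 0.02 m).
It fails at once if the jar or the tube block is moved by more than 30 mm (distance of any of jar_center, block_center from where it was at the start of the episode above 0.03 m).
It also fails if it takes over 46 s, if anything falls off the work surface, if the arm or the gripper's body presses on something with over 40 N, if the wrist force passes 120 N, or if a joint passes its speed limit or range.

## Robot

A 6-joint arm with a two-finger parallel gripper is mounted at the origin on the work surface. World frame = base frame: x ahead of the robot, y to its left, z up, the work surface at z = 0. Lengths are in m, angles in rad, forces in N, time in s.
With the tool pointing down it reaches from about 0.375 to 0.975 m from the base axis. Payload 3.8 kg.
Tool frame: the origin (TCP) lies on the centre line of the jaws, within the pads' length; the fingertips stand 14 mm ahead of it and the grasp point (between the pads) lies 5 mm behind it (bot.finger_overhang is the distance from the TCP to the fingertips, in m); y points along the fingers, x is the direction in which the jaws open and shut, and the axes are right-handed (so a half turn about y gives the same grasp; the last joint's range is limited). The gripper opens to 85 mm and grips with 20 to 120 N. Pads are 22 mm wide; open, the fingers measure 114 mm over their backs; the gripper's body (76 mm by 85 mm) begins 54 mm behind the grasp point. The pads swing forward as they close: fully open they stand 13 mm farther back than shut.
Start: joints at [-1.311, 0.264, 1.604, -0, 1.274, -0.037], TCP at [0.197, -0.645, 0.245] pointing down, gripper open.
Joint ranges: [-2.63, 2.63], [-0.94, 2.18], [0.31, 2.57], [-1.31, 4.45], [0, 2.66], [-2.55, 2.55]. Speed limits (rad/s): [2.57, 2.57, 3.14, 3.14, 3.14, 3.14].

## Interface

Orientations are given as a rotation vector (axis times angle).
In Python, from workcell import readout, read_camera, bot, spotter gives the robot as it stands.
- The arm moves only by the tool jog_arm, never from a script. Its argument "increments" is a list of rows, each a list of 7 numbers: the shift along the tool's x, y, z in m, then the turn, a rotation vector about the tool's x, y, z in rad, then the opening, from 0 (shut) to 1 (fully open). A call has 1 to 10 rows; each row shifts and turns the pose as measured when the row begins, along the tool's axes as they then stand; what a row does not reach is not made up. A row lasts 1/8 s, in which the tool goes at most 62.5 mm and 10.7 degrees, less where a joint would pass 70% of its speed; a pose out of reach is approached as far as the arm can. A call with a gripper value outside its range is refused whole. The fingers move at their own pace and stop on an object; "force" is the grip in N (left out, the last holds). Time passes only in rows, so rows that do not move let the fingers close. It gives the time, the measured TCP pose, the force and the opening at its end, in the units of the state.
- readout.read_state(): the state, without advancing time (a new reading comes with each control period).
- read_camera(name): name is "scene" or "top" or "wrist"; returns a dict with "img" (480x640x3 uint8, blue, green, red), "range_z" (480x640 float32, m along the optical axis (not along the pixel's ray), 0 where there is no reading), "fx", "fy", "cx", "cy" (pixels), "world_from_camera" (4x4, takes a point from camera to world coordinates). Camera axes: x right, y down, z forward; pixel columns grow to the right and rows downward; lengths in m; the calibration is good to about 2 mm. A picture is of the moment at which its call begins.
- bot.finish_job(): hands the job in, once; it reports no verdict.
Trained networks look in a picture, given as the dict that the camera call returned (one of the last four; its "shot" number tells which), for a name from the list of things; names that differ only in an ending like _2 or _b are one class to them, and where a whole thing is asked for, a point or a joint stands for the part that bears it (a point fixed in the world has none). Each returns a list of dicts, best first, with "p" (0 to 1); they miss things now and then, are a little off and sometimes report something else, mostly with a low value. They report only what shows in the picture. A call takes as long as a camera call. They do not tell look-alikes from the thing itself.
- spotter.masks_of(picture, thing): "mask" (480x640 bool, what is visible of it) and "location" ([column, row] in pixels, amid what is visible of it).
- spotter.spot_point(picture, thing): "location" ([column, row] in pixels: a listed point, or the origin of a listed thing).
The state is a dict: "time": time; "q": joint angles; "joint_vel": joint speeds; "joint_torque": joint torques, N m; "tool_pos": TCP position; "tcp_rot": TCP orientation; "wrist_force": force on the tool from outside, world axes, zero at the start; "torque": the same for the moment, N m; "width": opening from 0.0 (shut) to 1.0 (fully open).
Only numpy, scipy, OpenCV 4.12 (cv2) and the standard library are available. Lean on these libraries where they do the work, as an engineer would, in place of code of your own. Each camera call takes 0.05 s, during which the arm holds its last target. There are 200 camera calls.

## Working session

There is one attempt and no reset: what is moved stays moved. The work goes in short steps, Python scripts to look and compute and a tool call to move; the robot and the scene stay as the last step left them, time stands still between calls to the robot, and variables do not carry over. Pictures are saved under pics/ and viewed, about 8 in all and at most 12, crops included, and the job is handed in when it is done.

Besides the shell and the picture viewer there is one more tool, called after "Emit:" as name(argument=value, ...) on one line, values as JSON. jog_arm: Moves the arm, as the interface text tells. Its arguments: {"type":"object","properties":{"increments":{"type":"array"},"force":{"type":"number"}},"required":["increments"]}

```bash
mkdir -p pics; ls
cat > h.py <<'E'
import numpy as np, cv2
from workcell import readout, read_camera, bot, spotter
from scipy.spatial.transform import Rotation as R
def world(p,u,v,z=None):
    T=p["world_from_camera"]
    if z is None:
        z=p["range_z"][int(round(v)),int(round(u))]
    return (T@np.array([(u-p["cx"])/p["fx"]*z,(v-p["cy"])/p["fy"]*z,z,1]))[:3]
def cloud(p):
    v,u=np.mgrid[:480,:640]; z=p["range_z"]; 
    c=np.stack([(u-p["cx"])/p["fx"]*z,(v-p["cy"])/p["fy"]*z,z],-1)
    T=p["world_from_camera"]; w=c@T[:3,:3].T+T[:3,3]; w[z==0]=np.nan
    return w
E
python3 - <<'E'
from h import *
s=readout.read_state(); print(s)
ims=[]
for n in ["top","scene"]:
    p=read_camera(n); cv2.imwrite(f"pics/{n}1.png",p["img"]); np.savez(f"{n}1.npz",**{k:v for k,v in p.items()})
    print(n,p["fx"],p["world_from_camera"].round(3).tolist())
    for t in ["green_carrier_grip","green_carrier_base","red_carrier_grip","rail_a","rail_b","cover","jar_center","block_center"]:
        for d in spotter.spot_point(p,t)[:3]:
            u,v=d["location"]; print(t,round(d["p"],2),[round(u),round(v)],world(p,u,v).round(3))
E
```

```text
pics
{'time': 0.0, 'q': array([-1.31088511e+00,  2.64710455e-01,  1.60538424e+00, -4.93802604e-06,
        1.27369770e+00, -3.68861916e-02]), 'joint_vel': array([-0.00047858,  0.00067198,  0.00115378,  0.00127311,  0.00076805,
       -0.00041894]), 'joint_torque': array([-2.06426936e-03, -5.15112662e+01, -3.67315507e+01,  1.76541994e-04,
        1.31228281e-02,  1.74099728e-05]), 'tool_pos': array([ 0.19723458, -0.64480537,  0.24398523]), 'tcp_rot': array([-1.33370272,  0.98906275, -0.98620368]), 'wrist_force': array([-0.28579728,  0.10753005,  0.03285358]), 'torque': array([-0.01914506,  0.03181378, -0.02551831]), 'width': 1.0014269733750611}
top 584.7140513940411 [[0.013, -0.994, 0.112, 0.482], [-1.0, -0.014, 0.0, -0.048], [0.001, -0.112, -0.994, 1.54], [0.0, 0.0, 0.0, 1.0]]
green_carrier_grip 0.91 [372, 318] [ 0.467 -0.178  0.124]
green_carrier_grip 0.6 [450, 315] [ 0.477 -0.362  0.133]
green_carrier_grip 0.56 [362, 254] [ 0.612 -0.145  0.211]
green_carrier_base 0.85 [447, 316] [ 0.474 -0.364  0.093]
green_carrier_base 0.77 [370, 316] [ 0.471 -0.172  0.133]
green_carrier_base 0.56
[... 782 characters left out ...]
.81 [352, 185] [ 0.481 -0.157  0.13 ]
green_carrier_grip 0.62 [313, 137] [ 0.473 -0.364  0.122]
green_carrier_base 0.72 [314, 148] [ 0.472 -0.363  0.085]
green_carrier_base 0.7 [306, 198] [ 0.606 -0.142  0.159]
green_carrier_base 0.57 [349, 193] [ 0.482 -0.166  0.097]
red_carrier_grip 0.83 [281, 152] [ 0.613 -0.251  0.209]
red_carrier_grip 0.57 [220, 174] [ 0.735 -0.343  0.12 ]
rail_a 0.79 [397, 345] [0.57  0.194 0.01 ]
rail_a 0.68 [295, 228] [ 0.645 -0.124  0.099]
rail_b 0.79 [397, 345] [0.57  0.194 0.01 ]
rail_b 0.68 [295, 228] [ 0.645 -0.124  0.099]
cover 0.85 [439, 291] [ 0.404  0.118 -0.   ]
jar_center 0.9 [246, 244] [ 0.755 -0.149  0.076]
block_center 0.8 [280, 314] [0.763 0.046 0.064]
```

View pics/top1.png

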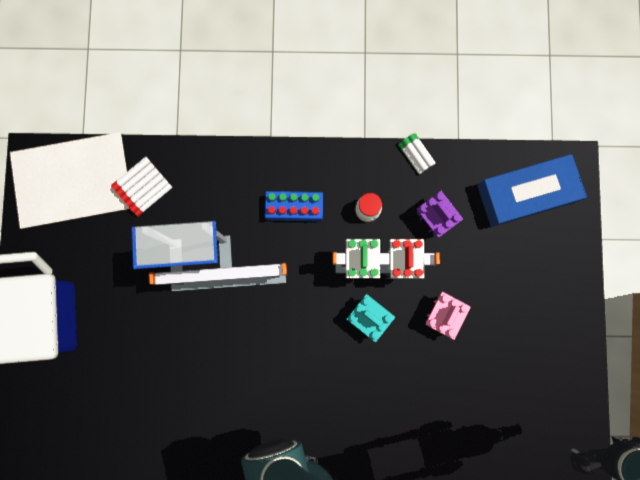

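View pics/scene1.png

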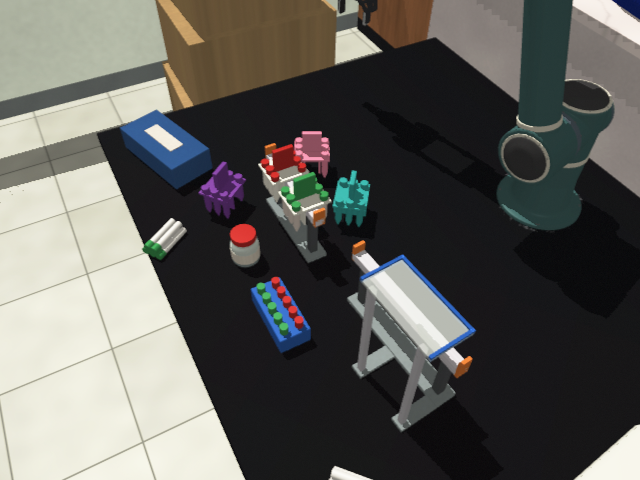

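Run:
```python
from h import *
for n in ["top","scene"]:
    p=dict(np.load(n+"1.npz")); hsv=cv2.cvtColor(p["img"],cv2.COLOR_BGR2HSV); w=cloud(p)
    def rep(name,m):
        k,l,st,c=cv2.connectedComponentsWithStats(m.astype(np.uint8))
        for i in range(1,k):
            if st[i,4]>25:
                q=w[l==i]; q=q[~np.isnan(q[:,0])]
                if len(q): print(n,name,st[i,4],c[i].round(),"med",np.median(q,0).round(3),"lo",np.percentile(q,3,0).round(3),"hi",np.percentile(q,97,0).round(3))
    H,S,V=hsv[...,0],hsv[...,1],hsv[...,2]; z=w[...,2]
    rep("green",(H>40)&(H<80)&(S>90)&(V>50)&(z>.13))
    rep("red",((H<5)|(H>174))&(S>110)&(z>.13))
    rep("orange",(H>=7)&(H<22)&(S>130)&(z>.1))
    rep("blue",(H>95)&(H<125)&(S>120)&(z>.2))
    # rail top
    m=(abs(z-.150)<.006)&(w[...,0]>.5)&(w[...,0]<.66)&(w[...,1]>-.36)&(w[...,1]<.45)
    k,l,st,c=cv2.connectedComponentsWithStats(m.astype(np.uint8))
    for i in range(1,k):
        if st[i,4]>80:
            q=w[l==i]; (a,b),sz,ang=cv2.minAreaRect(q[:,:2].astype(np.float32)*1000); print(n,"top",st[i,4],c[i].round(),round(a),round(b),np.round(sz),round(ang,1),q[:,2].mean().round(4))
```

```text
top green 44 [352. 243.] med [ 0.642 -0.124  0.169] lo [ 0.635 -0.132  0.164] hi [ 0.649 -0.116  0.175]
top green 222 [363. 257.] med [ 0.606 -0.149  0.185] lo [ 0.569 -0.157  0.166] hi [ 0.647 -0.143  0.217]
top green 46 [374. 243.] med [ 0.642 -0.176  0.17 ] lo [ 0.634 -0.183  0.165] hi [ 0.65  -0.168  0.174]
top green 45 [352. 272.] med [ 0.574 -0.125  0.171] lo [ 0.567 -0.132  0.163] hi [ 0.581 -0.118  0.175]
top green 43 [374. 272.] med [ 0.575 -0.176  0.17 ] lo [ 0.568 -0.184  0.167] hi [ 0.581 -0.169  0.175]
top red 54 [396. 244.] med [ 0.642 -0.228  0.169] lo [ 0.634 -0.237  0.163] hi [ 0.651 -0.22   0.175]
top red 323 [409. 255.] med [ 0.614 -0.254  0.175] lo [ 0.571 -0.283  0.162] hi [ 0.649 -0.248  0.218]
top red 54 [396. 272.] med [ 0.575 -0.229  0.17 ] lo [ 0.566 -0.238  0.162] hi [ 0.583 -0.221  0.173]
top red 50 [419. 272.] med [ 0.576 -0.281  0.169] lo [ 0.567 -0.291  0.165] hi [ 0.583 -0.273  0.175]
top orange 35 [334. 258.] med [ 0.606 -0.082  0.172] lo [ 0.594 -0.085  0.15 ] hi [ 0.618 -0.08   0.176]
top orange 54 [437. 258.] med [ 0.609 -0.325  0.17 ] lo [ 0.596 -
[... 898 characters left out ...]
d [ 0.608 -0.083  0.163] lo [ 0.594 -0.091  0.133] hi [ 0.618 -0.08   0.174]
scene orange 120 [359. 247.] med [0.58  0.036 0.166] lo [0.565 0.03  0.151] hi [0.591 0.039 0.175]
scene orange 196 [463. 366.] med [0.554 0.347 0.161] lo [0.539 0.341 0.132] hi [0.564 0.349 0.173]
scene blue 146 [633.   4.] med [-0.665 -0.386  0.211] lo [-0.673 -0.427  0.2  ] hi [-0.656 -0.358  0.228]
scene blue 835 [429. 302.] med [0.582 0.276 0.288] lo [0.568 0.174 0.285] hi [0.661 0.355 0.291]
scene top 126 [285. 181.] 627 -224 [43. 56.] 46.2 0.1522
scene top 288 [310. 208.] 617 -134 [ 76. 110.] 45.6 0.1524
scene top 306 [366. 260.] 576 59 [29. 59.] 7.2 0.1501
scene top 289 [454. 359.] 552 327 [29. 44.] 2.4 0.15
```

Green carrier is at about (0.608, -0.149) on rail A, at pixel (363,258) in the top view. Red is at y≈-0.254. Rail B runs from (0.580, 0.035) to (0.553, 0.346), yawed about 0.087 rad. The pink, turquoise and purple look-alikes are standing on the bench. Next I'll write a move planner that prints tool-frame steps.

```bash
cat >> h.py <<'E'
TH=np.deg2rad(38)
YB=0.0865; CB=np.array([.5665,.191,0]); XB=np.array([np.cos(YB),np.sin(YB),0]); YBv=np.array([-np.sin(YB),np.cos(YB),0])
def tool(yaw,sgn):
    z=np.array([np.sin(TH),0,-np.cos(TH)]); x=np.array([0,sgn,0.]); y=np.cross(z,x)
    return R.from_euler('z',yaw)*R.from_matrix(np.stack([x,y,z],1))
def rel(grip,Rt,back=0.0):
    "print turn (tool rotvec) and shift needed, tool axes after the turn"
    s=readout.read_state(); Rc=R.from_rotvec(s["tcp_rot"]); z=Rt.apply([0,0,1])
    tgt=np.array(grip)+(.005-back)*z; d=tgt-s["tool_pos"]
    print("t",round(s["time"],2),"tcp",s["tool_pos"].round(4),"F",s["wrist_force"].round(1),"w",round(s["width"],3),"q",s["q"].round(2))
    print(" target tcp",tgt.round(4),"turn",(Rc.inv()*Rt).as_rotvec().round(4),"shift now-axes",Rc.inv().apply(d).round(4),"target-axes",Rt.inv().apply(d).round(4))
E
python3 - <<'E'
from h import *
Rc=R.from_rotvec(readout.read_state()["tcp_rot"]); print(Rc.as_matrix().round(3))
for s in (1,-1): rel([.608,-.1495,.194],tool(0,s),.10)
print("up .12 in tool",Rc.inv().apply([0,0,.12]))
for n in ["top","scene"]:
    p=dict(np.load(n+"1.npz")); hsv=cv2.cvtColor(p["img"],cv2.COLOR_BGR2HSV); w=cloud(p)
    H,S=hsv[...,0],hsv[...,1]; q=w[(H>95)&(H<125)&(S>120)&(w[...,2]>.27)&(w[...,2]<.31)&(w[...,0]>.4)]-CB
    print("cover xb",np.percentile(q@XB,[1,99]).round(3),"yb",np.percentile(q@YBv,[1,99]).round(3),"z",np.percentile(q[:,2],[2,98]).round(3))
    q=w[(H>40)&(H<80)&(S>90)&(w[...,2]>.19)&(w[...,0]>.5)&(w[...,1]<0)]; print("blade",np.percentile(q,[2,50,98],0).round(4).tolist())
E
```

```text
[[ 0.292  0.     0.956]
 [-0.956 -0.     0.292]
 [ 0.    -1.     0.   ]]
t 0.9 tcp [ 0.1974 -0.6455  0.2453] F [ 1.  -0.4 -0.5] w 1.001 q [-1.31  0.26  1.6   0.    1.27 -0.04]
 target tcp [ 0.5495 -0.1495  0.2689] turn [-0.4011 -1.3086 -2.6829] shift now-axes [-0.3713 -0.0236  0.4818] target-axes [0.496  0.292  0.1982]
t 0.9 tcp [ 0.1974 -0.6455  0.2453] F [ 1.  -0.4 -0.5] w 1.001 q [-1.31  0.26  1.6   0.    1.27 -0.04]
 target tcp [ 0.5495 -0.1495  0.2689] turn [-0.9007  0.2761  0.1347] shift now-axes [-0.3713 -0.0236  0.4818] target-axes [-0.496  -0.292   0.1982]
up .12 in tool [ 3.88891156e-06 -1.20000000e-01  2.42428415e-06]
cover xb [0.014 0.102] yb [-0.02  0.16] z [0.279 0.293]
blade [[0.5829, -0.1544, 0.2076], [0.6079, -0.1495, 0.2134], [0.6309, -0.1448, 0.2172]]
cover xb [0.012 0.102] yb [-0.022  0.158] z [0.284 0.291]
blade [[0.5826, -0.1587, 0.1911], [0.6082, -0.1482, 0.2077], [0.6305, -0.1445, 0.2169]]
```

The tool's approach axis is y, as the interface text says, so I need to correct the helper.

```bash
python3 - <<'E'
t=open("h.py").read()
t=t.replace("z=np.array([np.sin(TH),0,-np.cos(TH)]); x=np.array([0,sgn,0.]); y=np.cross(z,x)","y=np.array([np.sin(TH),0,-np.cos(TH)]); x=np.array([0,sgn,0.]); z=np.cross(x,y)")
t=t.replace("z=Rt.apply([0,0,1])","z=Rt.apply([0,1,0])")
open("h.py","w").write(t)
E
python3 - <<'E'
from h import *
for s in (1,-1): rel([.608,-.149,.194],tool(0,s),.10)
E
```

```text
t 0.9 tcp [ 0.1974 -0.6455  0.2453] F [ 1.  -0.4 -0.5] w 1.001 q [-1.31  0.26  1.6   0.    1.27 -0.04]
 target tcp [ 0.5495 -0.149   0.2689] turn [-0.1391 -2.702  -0.9303] shift now-axes [-0.3718 -0.0236  0.4819] target-axes [ 0.4965  0.1982 -0.292 ]
t 0.9 tcp [ 0.1974 -0.6455  0.2453] F [ 1.  -0.4 -0.5] w 1.001 q [-1.31  0.26  1.6   0.    1.27 -0.04]
 target tcp [ 0.5495 -0.149   0.2689] turn [ 0.6583  0.2858 -0.0984] shift now-axes [-0.3718 -0.0236  0.4819] target-axes [-0.4965  0.1982  0.292 ]
```

Emit:
jog_arm(increments=[[0,-0.05,0,0,0,0,0.75],[0,-0.05,0,0,0,0,0.75],[-0.035,0,0.045,0,0,0,0.75],[-0.035,0,0.045,0,0,0,0.75],[-0.035,0,0.045,0,0,0,0.75],[-0.035,0,0.045,0,0,0,0.75],[-0.035,0,0.045,0,0,0,0.75],[-0.035,0,0.045,0,0,0,0.75],[-0.035,0,0.045,0,0,0,0.75],[-0.035,0,0.045,0,0,0,0.75]], force=60)

```text
time: 2.15
tool_pos: [0.466, -0.2657, 0.3497]
tcp_rot: [-1.331, 0.99, -0.999]
wrist_force: [0.6, -0.4, -0.2]
width: 0.75
```

Emit:
jog_arm(increments=[[0,0,0,0.132,0.057,-0.02,0.75],[0,0,0,0.132,0.057,-0.02,0.75],[0,0,0,0.132,0.057,-0.02,0.75],[0,0,0,0.132,0.057,-0.02,0.75],[0,0,0,0.132,0.057,-0.02,0.75],[0,0,0,0,0,0,0.75]])

```text
time: 2.9
tool_pos: [0.4708, -0.2574, 0.3502]
tcp_rot: [-0.689, 0.687, -1.462]
wrist_force: [0.3, 0.4, -0.3]
width: 0.75
```

Run:
```python
from h import *
rel([.608,-.149,.194],tool(0,-1),.10)
```

```text
t 2.9 tcp [ 0.4708 -0.2574  0.3502] F [ 0.3  0.4 -0.3] w 0.75 q [-0.85 -0.38  2.16  0.62  0.96  0.46]
 target tcp [ 0.5495 -0.149   0.2689] turn [-0.0272  0.      0.0028] shift now-axes [-0.1087  0.1126  0.0089] target-axes [-0.1084  0.1126  0.012 ]
```

Emit:
jog_arm(increments=[[-0.04,0,0.004,-0.027,0,0.003,0.75],[-0.04,0,0.004,0,0,0,0.75],[-0.028,0.02,0.004,0,0,0,0.75],[0,0.045,0,0,0,0,0.75],[0,0.045,0,0,0,0,0.75],[0,0,0,0,0,0,0.75]])

```text
time: 3.65
tool_pos: [0.5556, -0.1491, 0.2805]
tcp_rot: [-0.718, 0.696, -1.453]
wrist_force: [-0.5, 0.1, -0.4]
width: 0.749
```

Run:
```python
from h import *
rel([.608,-.149,.194],tool(0,-1),0)
p=read_camera("wrist"); cv2.imwrite("pics/w1.png",p["img"]); hsv=cv2.cvtColor(p["img"],cv2.COLOR_BGR2HSV); w=cloud(p)
H,S=hsv[...,0],hsv[...,1]; q=w[(H>40)&(H<80)&(S>90)&(w[...,2]>.18)&(w[...,0]>.5)]; print("blade",len(q), np.percentile(q,[2,50,98],0).round(4).tolist() if len(q) else 0)
```

```text
t 3.65 tcp [ 0.5556 -0.1491  0.2805] F [-0.5  0.1 -0.4] w 0.749 q [-0.46 -0.3   2.23  0.46  0.65  0.81]
 target tcp [ 0.6111 -0.149   0.1901] turn [-0.0016  0.0117  0.0064] shift now-axes [-0.0009  0.1054 -0.0122] target-axes [-1.000e-04  1.054e-01 -1.200e-02]
blade 1774 [[0.5811, -0.1572, 0.1875], [0.6016, -0.1519, 0.2141], [0.629, -0.1466, 0.2155]]
```

View pics/w1.png

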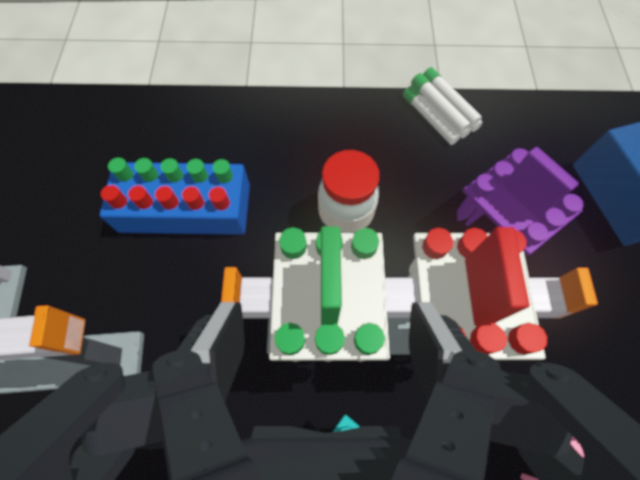

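The wrist view shows the fingers straddling the green blade (columns 320–340), with red to the right. Moving in and closing.

Emit:
jog_arm(increments=[[0,0.035,-0.006,0,0.012,0.006,0.75],[0,0.035,-0.006,0,0,0,0.75],[0,0.02,0,0,0,0,0.75],[0,0.014,0,0,0,0,0.75],[0,0,0,0,0,0,0.75]])

```text
time: 4.32
tool_pos: [0.62, -0.1541, 0.2078]
tcp_rot: [-0.7, 0.684, -1.462]
wrist_force: [-0.2, -0.0, -0.3]
width: 0.751
```

Run:
```python
from h import *
rel([.608,-.150,.194],tool(0,-1),0)
```

```text
t 4.33 tcp [ 0.62   -0.1541  0.2078] F [-0.2 -0.  -0.3] w 0.751 q [-0.41 -0.09  2.21  0.6   0.45  0.68]
 target tcp [ 0.6111 -0.15    0.1901] turn [-0.0219  0.0072  0.0079] shift now-axes [-0.0043  0.0081 -0.0181] target-axes [-0.0041  0.0085 -0.0179]
```

I'm reducing the lean to 30° so the wrist stays away from joint 5's lower limit. The clearance at the cover height is still about 12 mm.

```bash
sed -i 's/deg2rad(38)/deg2rad(30)/' h.py
python3 - <<'E'
from h import *
rel([.608,-.150,.194],tool(0,-1),0)
E
```

```text
t 4.33 tcp [ 0.62   -0.1541  0.2078] F [-0.2 -0.  -0.3] w 0.751 q [-0.41 -0.09  2.21  0.6   0.45  0.68]
 target tcp [ 0.6105 -0.15    0.1897] turn [-0.1615  0.0066  0.0084] shift now-axes [-0.0043  0.0081 -0.0188] target-axes [-0.0041  0.011  -0.0173]
```

Emit:
jog_arm(increments=[[-0.002,0,-0.006,-0.055,0.003,0.004,0.75],[-0.002,0,-0.006,-0.055,0.003,0.004,0.75],[0,0.004,-0.006,-0.052,0,0,0.75],[0,0.005,0,0,0,0,0.75],[0,0,0,0,0,0,0.75]])

```text
time: 4.95
tool_pos: [0.6117, -0.1525, 0.1979]
tcp_rot: [-0.815, 0.809, -1.418]
wrist_force: [0.1, -0.2, 0.5]
width: 0.745
```

Run:
```python
from h import *
rel([.608,-.150,.194],tool(0,-1),0)
```

```text
t 4.95 tcp [ 0.6117 -0.1525  0.1979] F [ 0.1 -0.2  0.5] w 0.745 q [-0.38 -0.05  2.13  0.33  0.59  0.95]
 target tcp [ 0.6105 -0.15    0.1897] turn [-0.0051  0.0017  0.0051] shift now-axes [-0.0025  0.0065 -0.0052] target-axes [-0.0025  0.0066 -0.0051]
```

Emit:
jog_arm(increments=[[-0.001,0.004,-0.003,-0.005,0.002,0.005,0.75],[-0.001,0.003,-0.002,0,0,0,0.75],[0,0,0,0,0,0,0.75]])

```text
time: 5.32
tool_pos: [0.6102, -0.1504, 0.1889]
tcp_rot: [-0.814, 0.816, -1.413]
wrist_force: [-0.7, 0.1, 0.6]
width: 0.75
```

Run:
```python
from h import *
rel([.608,-.150,.194],tool(0,-1),0)
```

```text
t 5.33 tcp [ 0.6102 -0.1504  0.1889] F [-0.7  0.1  0.6] w 0.75 q [-0.38 -0.04  2.14  0.35  0.58  0.95]
 target tcp [ 0.6105 -0.15    0.1897] turn [-0.0005 -0.001  -0.0002] shift now-axes [-0.0004 -0.0005  0.0006] target-axes [-0.0004 -0.0005  0.0006]
```

Emit:
jog_arm(increments=[[0,0,0,0,0,0,0],[0,0,0,0,0,0,0],[0,0,0,0,0,0,0],[0,0,0,0,0,0,0],[0,0,0,0,0,0,0],[0,0,0,0,0,0,0]], force=70)

```text
time: 6.08
tool_pos: [0.6102, -0.1504, 0.1889]
tcp_rot: [-0.814, 0.816, -1.413]
wrist_force: [0.2, -0.7, -0.2]
width: 0.132
```

Emit:
jog_arm(increments=[[0,-0.009,0.005,0,0,0,0],[0,-0.017,0.01,0,0,0,0],[0,-0.017,0.01,0,0,0,0],[0,-0.017,0.01,0,0,0,0],[0,-0.017,0.01,0,0,0,0],[0,-0.017,0.01,0,0,0,0],[0,0,0,0,0,0,0]])

```text
time: 6.95
tool_pos: [0.6079, -0.1495, 0.2993]
tcp_rot: [-0.819, 0.824, -1.409]
wrist_force: [-0.2, 0.6, -2.5]
width: 0.132
```

Run:
```python
from h import *
rel([.608,-.150,.194],tool(0,-1),0)
p=read_camera("scene"); cv2.imwrite("pics/s2.png",cv2.resize(p["img"][80:400,180:520],None,fx=1.7,fy=1.7)); hsv=cv2.cvtColor(p["img"],cv2.COLOR_BGR2HSV); w=cloud(p)
H,S=hsv[...,0],hsv[...,1]; q=w[(H>40)&(H<80)&(S>90)&(w[...,2]>.13)&(w[...,0]>.5)]; print("green",len(q), np.percentile(q,[2,50,98],0).round(4).tolist())
```

```text
t 6.95 tcp [ 0.6079 -0.1495  0.2993] F [-0.2  0.6 -2.5] w 0.132 q [-0.38 -0.14  2.01  0.26  0.8   1.06]
 target tcp [ 0.6105 -0.15    0.1897] turn [ 0.0079 -0.0018 -0.0023] shift now-axes [ 0.0008  0.0966 -0.0518] target-axes [ 0.0005  0.0962 -0.0526]
green 714 [[0.5645, -0.1791, 0.2683], [0.6213, -0.1447, 0.2807], [0.6463, -0.1142, 0.3259]]
```

View pics/s2.png

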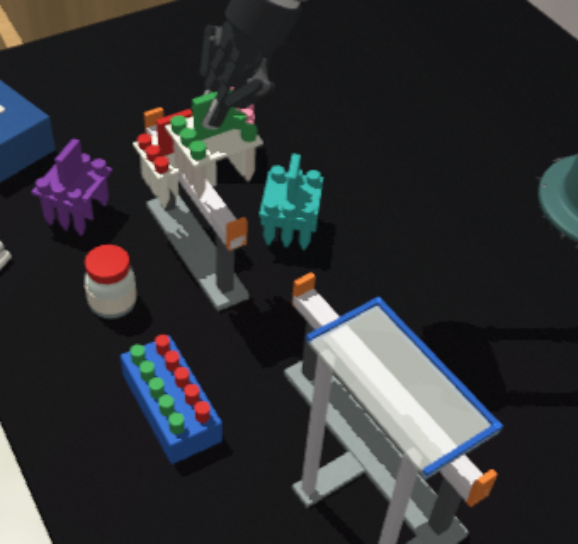

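Carrier is lifted and upright, seen at about (200,120) in the crop. Red is still on rail A. Next is the move to above the open end of rail B.

```bash
cat >> h.py <<'E'
def gb(yb,dz=0,xb=0): return CB+XB*xb+YBv*yb+np.array([0,0,.194+dz])
E
python3 - <<'E'
from h import *
rel(gb(-.092,.105),tool(YB,-1),0)
E
```

```text
t 7.0 tcp [ 0.6071 -0.1492  0.2975] F [-0.3  0.7 -2.5] w 0.131 q [-0.38 -0.14  2.02  0.26  0.8   1.06]
 target tcp [0.5769 0.0996 0.2947] turn [ 0.0104 -0.0772  0.0396] shift now-axes [-0.2487 -0.0115 -0.0282] target-axes [-0.2504 -0.0019 -0.0088]
```

Emit:
jog_arm(increments=[[-0.015,0,-0.002,0,0,0,0],[-0.03,-0.001,-0.003,0,0,0,0],[-0.03,-0.001,-0.003,0,-0.015,0.008,0],[-0.03,-0.001,-0.003,0,-0.015,0.008,0],[-0.03,-0.001,-0.003,0,-0.015,0.008,0],[-0.03,-0.001,-0.003,0,-0.015,0.008,0],[-0.03,-0.001,-0.003,0,-0.015,0.008,0],[-0.03,-0.001,0,0,0,0,0],[-0.015,0,0,0,0,0,0],[0,0,0,0,0,0,0]])

```text
time: 8.25
tool_pos: [0.5636, 0.1053, 0.2759]
tcp_rot: [-0.864, 0.805, -1.316]
wrist_force: [-0.0, -1.2, -2.1]
width: 0.129
```

Run:
```python
from h import *
rel(gb(-.092,.105),tool(YB,-1),0)
```

```text
t 8.25 tcp [0.5636 0.1053 0.2759] F [-0.  -1.2 -2.1] w 0.129 q [ 0.15 -0.24  2.13 -0.03  0.77  1.65]
 target tcp [0.5769 0.0996 0.2947] turn [ 0.0388 -0.003  -0.0112] shift now-axes [ 0.0067 -0.0107  0.0201] target-axes [ 0.0068 -0.0098  0.0205]
```

Emit:
jog_arm(increments=[[0.002,-0.004,0.007,0.019,0,-0.005,0],[0.002,-0.004,0.007,0.02,-0.003,-0.006,0],[0.002,-0.002,0.006,0,0,0,0],[0,0,0,0,0,0,0]])

```text
time: 8.75
tool_pos: [0.5772, 0.0984, 0.2946]
tcp_rot: [-0.84, 0.77, -1.339]
wrist_force: [-0.4, 0.3, -2.5]
width: 0.134
```

Run:
```python
from h import *
rel(gb(-.092,.105),tool(YB,-1),0)
ims=[]
for n in ["top","scene"]:
    p=read_camera(n); ims.append(p["img"]); hsv=cv2.cvtColor(p["img"],cv2.COLOR_BGR2HSV); w=cloud(p)
    H,S=hsv[...,0],hsv[...,1]; m=(H>40)&(H<80)&(S>90)&(w[...,2]>.2)&(w[...,0]>.5)&(w[...,1]>0)
    k,l,st,c=cv2.connectedComponentsWithStats(m.astype(np.uint8))
    for i in range(1,k):
        if st[i,4]>15:
            q=w[l==i]-CB; print(n,st[i,4],c[i].round(),"xb,yb med",np.median(q@XB).round(4),np.median(q@YBv).round(4),np.percentile(q@XB,[3,97]).round(3),np.percentile(q@YBv,[3,97]).round(3),np.percentile(q[:,2],[3,97]).round(3))
cv2.imwrite("pics/c3.png",np.hstack([cv2.resize(ims[0][180:340,120:320],None,fx=2,fy=2),cv2.resize(ims[1][140:300,260:460],None,fx=2,fy=2)]))
```

```text
t 8.75 tcp [0.5772 0.0984 0.2946] F [-0.4  0.3 -2.5] w 0.134 q [ 0.14 -0.24  2.11 -0.04  0.75  1.65]
 target tcp [0.5769 0.0996 0.2947] turn [-0.0018 -0.0011  0.0019] shift now-axes [-0.0012 -0.0002 -0.0001] target-axes [-0.0012 -0.0002 -0.0001]
top 168 [249. 259.] xb,yb med 0.0148 -0.092 [-0.011  0.041] [-0.1   -0.085] [0.274 0.323]
top 54 [262. 250.] xb,yb med 0.0354 -0.1178 [0.027 0.042] [-0.126 -0.111] [0.269 0.279]
top 57 [239. 252.] xb,yb med 0.0343 -0.067 [0.026 0.042] [-0.074 -0.059] [0.271 0.28 ]
scene 824 [380. 232.] xb,yb med 0.0211 -0.0884 [-0.04   0.041] [-0.123 -0.06 ] [0.264 0.321]
```

View pics/c3.png

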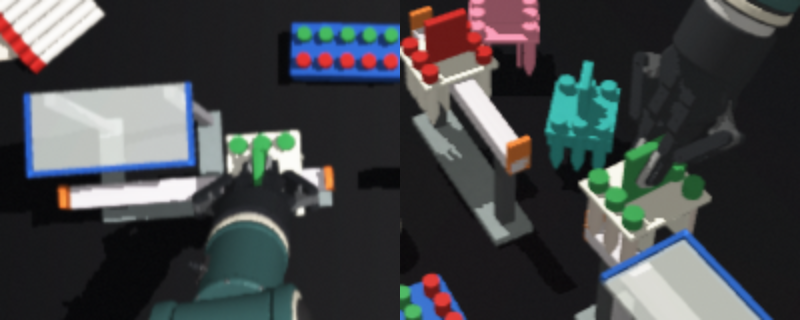

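The carrier is above rail B's open end, aligned in x to within about 1 mm (caps at x_b 34–35 mm). Lowering.

Emit:
jog_arm(increments=[[0,0.009,-0.005,0,0,0,0],[0,0.012,-0.007,0,0,0,0],[0,0.012,-0.007,0,0,0,0],[0,0.009,-0.005,0,0,0,0],[0,0,0,0,0,0,0]])

```text
time: 9.48
tool_pos: [0.575, 0.0981, 0.2387]
tcp_rot: [-0.846, 0.775, -1.337]
wrist_force: [-0.4, -0.7, -2.6]
width: 0.133
```

Run:
```python
from h import *
rel(gb(-.092,.0),tool(YB,-1),0)
```

```text
t 9.47 tcp [0.575  0.0981 0.2387] F [-0.4 -0.7 -2.6] w 0.133 q [ 0.14 -0.2   2.18 -0.05  0.65  1.66]
 target tcp [0.5769 0.0996 0.1897] turn [ 0.0051 -0.0011  0.0021] shift now-axes [-0.0013  0.0436 -0.0225] target-axes [-0.0013  0.0435 -0.0227]
```

Emit:
jog_arm(increments=[[0,0,0.002,0.005,0,0.002,0],[0,0.008,-0.003,0,0,0,0],[0,0.008,-0.004,0,0,0,0],[0,0.008,-0.004,0,0,0,0],[0,0,0,0,0,0,0]])

```text
time: 10.1
tool_pos: [0.5802, 0.0987, 0.2127]
tcp_rot: [-0.839, 0.771, -1.337]
wrist_force: [-0.4, -0.5, -3.6]
width: 0.131
```

Run:
```python
from h import *
rel(gb(-.092,.0),tool(YB,-1),0)
```

```text
t 10.1 tcp [0.5802 0.0987 0.2127] F [-0.4 -0.5 -3.6] w 0.131 q [ 0.14 -0.17  2.2  -0.05  0.58  1.66]
 target tcp [0.5769 0.0996 0.1897] turn [-0.002  -0.0011 -0.0001] shift now-axes [-0.0012  0.0184 -0.0143] target-axes [-0.0012  0.0184 -0.0143]
```

Emit:
jog_arm(increments=[[0,0,-0.003,0,0,0,0],[0,0.006,-0.004,0,0,0,0],[0,0.006,-0.004,0,0,0,0],[0,0,0,0,0,0,0]])

```text
time: 10.6
tool_pos: [0.5766, 0.0984, 0.1961]
tcp_rot: [-0.838, 0.77, -1.337]
wrist_force: [-0.2, -0.9, -2.2]
width: 0.131
```

Run:
```python
from h import *
rel(gb(-.092,.0),tool(YB,-1),0)
```

```text
t 10.6 tcp [0.5766 0.0984 0.1961] F [-0.2 -0.9 -2.2] w 0.131 q [ 0.14 -0.15  2.23 -0.05  0.55  1.67]
 target tcp [0.5769 0.0996 0.1897] turn [-0.0026 -0.001  -0.0002] shift now-axes [-0.0011  0.0058 -0.0029] target-axes [-0.0011  0.0058 -0.0029]
```

Emit:
jog_arm(increments=[[0,0.004,-0.002,0,0,0,0],[0,0.002,-0.0015,0,0,0,0],[0,0,0,0,0,0,0]])

```text
time: 10.98
tool_pos: [0.5769, 0.0985, 0.189]
tcp_rot: [-0.838, 0.77, -1.337]
wrist_force: [-0.3, -0.3, -2.0]
width: 0.131
```

Run:
```python
from h import *
rel(gb(-.092,.0),tool(YB,-1),0)
```

```text
t 10.97 tcp [0.5769 0.0985 0.189 ] F [-0.3 -0.3 -2. ] w 0.131 q [ 0.14 -0.15  2.23 -0.06  0.53  1.67]
 target tcp [0.5769 0.0996 0.1897] turn [-0.0033 -0.001  -0.0002] shift now-axes [-0.0011 -0.0005  0.0004] target-axes [-0.0011 -0.0005  0.0004]
```

Emit:
jog_arm(increments=[[0,0.001,-0.0005,0,0,0,0],[0,0,0,0,0,0,0]])

```text
time: 11.22
tool_pos: [0.5779, 0.0986, 0.1892]
tcp_rot: [-0.836, 0.768, -1.338]
wrist_force: [0.4, 0.9, -2.3]
width: 0.133
```

Run:
```python
from h import *
rel(gb(.113,.0),tool(YB,-1),0)
for n in ["top","scene"]:
    p=read_camera(n); hsv=cv2.cvtColor(p["img"],cv2.COLOR_BGR2HSV); w=cloud(p)
    H,S=hsv[...,0],hsv[...,1]; m=(H>40)&(H<80)&(S>90)&(w[...,2]>.13)&(w[...,0]>.5)&(w[...,1]>0.03)
    k,l,st,c=cv2.connectedComponentsWithStats(m.astype(np.uint8))
    for i in range(1,k):
        if st[i,4]>15:
            q=w[l==i]-CB; print(n,st[i,4],c[i].round(),"xb,yb med",np.median(q@XB).round(4),np.median(q@YBv).round(4),np.percentile(q@XB,[3,97]).round(3),np.percentile(q@YBv,[3,97]).round(3),np.percentile(q[:,2],[3,50,97]).round(4))
```

```text
t 11.22 tcp [0.5779 0.0986 0.1892] F [ 0.4  0.9 -2.3] w 0.133 q [ 0.14 -0.14  2.23 -0.06  0.53  1.67]
 target tcp [0.5592 0.3038 0.1897] turn [-0.0055 -0.001  -0.0003] shift now-axes [-0.2061 -0.0008 -0.0007] target-axes [-0.2061 -0.0008 -0.0005]
top 47 [266. 255.] xb,yb med 0.0355 -0.1173 [0.028 0.044] [-0.125 -0.109] [0.1638 0.1706 0.1762]
top 49 [244. 256.] xb,yb med 0.0358 -0.0653 [0.029 0.043] [-0.074 -0.058] [0.1651 0.171  0.1751]
top 143 [255. 263.] xb,yb med 0.0162 -0.0922 [-0.011  0.041] [-0.098 -0.085] [0.1648 0.2123 0.2185]
scene 327 [367. 262.] xb,yb med 0.0233 -0.0953 [-0.009  0.042] [-0.125 -0.087] [0.1606 0.191  0.2163]
```

Emit:
jog_arm(increments=[[0,0.002,-0.002,0,0,0,0],[0,0,0,0,0,0,0]])

```text
time: 11.58
tool_pos: [0.5789, 0.0988, 0.1895]
tcp_rot: [-0.832, 0.765, -1.339]
wrist_force: [-0.8, 0.4, -1.1]
width: 0.133
```

Run:
```python
from h import *
rel(gb(.113,.0),tool(YB,-1),0)
```

```text
t 11.57 tcp [0.5789 0.0988 0.1895] F [-0.8  0.4 -1.1] w 0.133 q [ 0.14 -0.14  2.23 -0.06  0.52  1.67]
 target tcp [0.5592 0.3038 0.1897] turn [-0.0105 -0.0009 -0.0005] shift now-axes [-0.206  -0.001  -0.0017] target-axes [-0.206  -0.0011 -0.0015]
```

Emit:
jog_arm(increments=[[-0.005,0,-0.001,-0.005,0,0,0],[-0.012,0,-0.001,-0.005,0,0,0],[-0.012,0,0,0,0,0,0],[-0.012,0,0,0,0,0,0],[-0.005,0,0,0,0,0,0],[0,0,0,0,0,0,0]])

```text
time: 12.32
tool_pos: [0.5739, 0.1462, 0.1889]
tcp_rot: [-0.839, 0.771, -1.337]
wrist_force: [-0.3, -0.3, -0.2]
width: 0.131
```

Run:
```python
from h import *
rel(gb(.113,.0),tool(YB,-1),0)
```

```text
t 12.32 tcp [0.5739 0.1462 0.1889] F [-0.3 -0.3 -0.2] w 0.131 q [ 0.25 -0.12  2.21 -0.16  0.54  1.86]
 target tcp [0.5592 0.3038 0.1897] turn [-0.0017 -0.001   0.0002] shift now-axes [-0.1583 -0.0012 -0.0006] target-axes [-0.1583 -0.0012 -0.0005]
```

Sliding smoothly, height steady and forces small. Continuing.

Emit:
jog_arm(increments=[[-0.01,0,0,0,0,0,0],[-0.014,0,0,0,0,0,0],[-0.014,0,0,0,0,0,0],[-0.014,0,0,0,0,0,0],[-0.014,0,0,0,0,0,0],[-0.006,0,0,0,0,0,0],[0,0,0,0,0,0,0]])

```text
time: 13.2
tool_pos: [0.5684, 0.2173, 0.1888]
tcp_rot: [-0.839, 0.772, -1.34]
wrist_force: [-0.4, 0.7, -1.3]
width: 0.132
```

Run:
```python
from h import *
rel(gb(.113,.0),tool(YB,-1),0)
```

```text
t 13.2 tcp [0.5684 0.2173 0.1888] F [-0.4  0.7 -1.3] w 0.132 q [ 0.41 -0.08  2.17 -0.31  0.57  2.12]
 target tcp [0.5592 0.3038 0.1897] turn [-0.0018 -0.0034  0.0024] shift now-axes [-0.0869 -0.0018 -0.0013] target-axes [-0.0869 -0.0016 -0.001 ]
```

Emit:
jog_arm(increments=[[-0.01,0,-0.0005,0,-0.001,0.001,0],[-0.014,0,-0.0005,0,-0.001,0.001,0],[-0.014,0,0,0,-0.001,0,0],[-0.014,0,0,0,0,0,0],[-0.012,0,0,0,0,0,0],[0,0,0,0,0,0,0]])

```text
time: 13.95
tool_pos: [0.5626, 0.2822, 0.1889]
tcp_rot: [-0.838, 0.771, -1.34]
wrist_force: [-0.3, 0.8, 0.0]
width: 0.129
```

Run:
```python
from h import *
rel(gb(.113,.0),tool(YB,-1),0)
```

```text
t 13.95 tcp [0.5626 0.2822 0.1889] F [-0.3  0.8  0. ] w 0.129 q [ 0.54 -0.02  2.12 -0.41  0.6   2.32]
 target tcp [0.5592 0.3038 0.1897] turn [-0.0028 -0.003   0.002 ] shift now-axes [-0.0218 -0.0015 -0.001 ] target-axes [-0.0219 -0.0014 -0.0009]
```

Emit:
jog_arm(increments=[[-0.008,0,0,0,0,0,0],[-0.006,0,0,0,0,0,0],[-0.004,0,0,0,0,0,0],[-0.003,0,0,0,0,0,0],[0,0,0,0,0,0,0]])

```text
time: 14.58
tool_pos: [0.561, 0.3019, 0.189]
tcp_rot: [-0.841, 0.77, -1.343]
wrist_force: [-0.9, -1.4, -0.9]
width: 0.13
```

Run:
```python
from h import *
rel(gb(.113,.0),tool(YB,-1),0)
p=read_camera("scene"); cv2.imwrite("pics/s4.png",cv2.resize(p["img"][200:420,300:540],None,fx=2.5,fy=2.5))
```

```text
t 14.57 tcp [0.561  0.3019 0.189 ] F [-0.9 -1.4 -0.9] w 0.13 q [ 0.58 -0.    2.1  -0.43  0.62  2.37]
 target tcp [0.5592 0.3038 0.1897] turn [-0.002  -0.0024  0.0064] shift now-axes [-0.002  -0.0014 -0.0011] target-axes [-0.002  -0.0014 -0.0011]
```

View pics/s4.png

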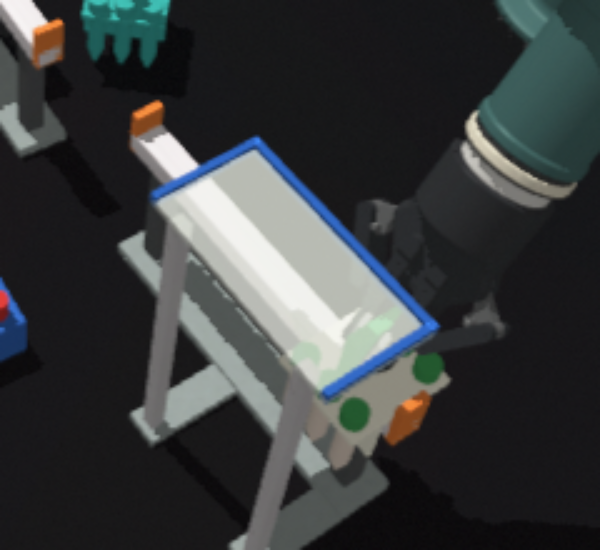

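The carrier is under the cover with its plate almost at the orange end stop (405,415). One small push, then release.

Emit:
jog_arm(increments=[[-0.002,0,0,0,0,0,0],[-0.002,0,0,0,0,0,0],[0,0,0,0,0,0,0]])

```text
time: 15.0
tool_pos: [0.561, 0.3021, 0.1892]
tcp_rot: [-0.847, 0.767, -1.349]
wrist_force: [-0.1, -0.2, -0.5]
width: 0.129
```

Run:
```python
from h import *
rel(gb(.113,.0),tool(YB,-1),0)
```

```text
t 15.0 tcp [0.561  0.3021 0.1892] F [-0.1 -0.2 -0.5] w 0.129 q [ 0.59  0.    2.09 -0.44  0.63  2.38]
 target tcp [0.5592 0.3038 0.1897] turn [-0.0007 -0.0011  0.0138] shift now-axes [-0.0018 -0.0012 -0.0012] target-axes [-0.0019 -0.0012 -0.0012]
```

It has met the stop: position unchanged and the tool starting to rotate slightly. Releasing.

Emit:
jog_arm(increments=[[0,0,0,0,0,0.01,0],[0,0,0,0,0,0,0.45],[0,0,0,0,0,0,0.45],[0,0,0,0,0,0,0.45],[0,0,0,0,0,0,0.45]])

```text
time: 15.62
tool_pos: [0.5612, 0.3036, 0.1897]
tcp_rot: [-0.839, 0.771, -1.338]
wrist_force: [0.0, 0.4, -0.3]
width: 0.446
```

Emit:
jog_arm(increments=[[0,-0.01,0,0,0,0,0.45],[0,-0.02,0,0,0,0,0.45],[0,-0.03,0,0,0,0,0.45],[0,-0.04,0,0,0,0,0.45],[0,-0.04,0,0,0,0,0.45],[0,-0.03,0,0,0,0,0.45],[0,0,0,0,0,0,0.45]])

```text
time: 16.5
tool_pos: [0.4723, 0.2965, 0.3449]
tcp_rot: [-0.835, 0.771, -1.335]
wrist_force: [0.5, -0.2, 0.2]
width: 0.45
```

Run:
```python
from h import *
rel(gb(.113,.0),tool(YB,-1),0)
ims=[]
for n in ["top","scene"]:
    p=read_camera(n); ims.append(p["img"]); hsv=cv2.cvtColor(p["img"],cv2.COLOR_BGR2HSV); w=cloud(p)
    H,S=hsv[...,0],hsv[...,1]; m=(H>40)&(H<80)&(S>70)&(w[...,2]>.13)&(w[...,2]<.25)&(w[...,0]>.45)&(w[...,1]>0.03)
    k,l,st,c=cv2.connectedComponentsWithStats(m.astype(np.uint8))
    for i in range(1,k):
        if st[i,4]>15:
            q=w[l==i]-CB; print(n,st[i,4],c[i].round(),"xb,yb med",np.median(q@XB).round(4),np.median(q@YBv).round(4),np.percentile(q@YBv,[3,97]).round(3),np.percentile(q[:,2],[3,50,97]).round(4))
    q=w[((H<5)|(H>174))&(S>110)&(w[...,2]>.13)&(w[...,1]<-.1)]; print("red",np.nanmedian(q,0).round(3))
    for t in ("jar_center","block_center"): print(t,[np.round(d["location"]) for d in spotter.spot_point(p,t)[:1]])
cv2.imwrite("pics/c5.png",np.hstack([cv2.resize(ims[0][200:360,120:300],None,fx=2.2,fy=2.2),cv2.resize(ims[1][240:400,340:520],None,fx=2.2,fy=2.2)]))
```

```text
t 16.5 tcp [0.4723 0.2965 0.3449] F [ 0.5 -0.2  0.2] w 0.45 q [ 0.68 -0.28  2.04 -0.35  0.96  2.31]
 target tcp [0.5592 0.3038 0.1897] turn [-0.0041 -0.0021 -0.0032] shift now-axes [ 0.0008  0.1781 -0.0028] target-axes [ 0.0003  0.1781 -0.0021]
top 262 [168. 280.] xb,yb med -0.0086 0.1073 [0.104 0.118] [0.1642 0.197  0.2175]
top 51 [182. 290.] xb,yb med -0.0322 0.0851 [0.078 0.094] [0.1659 0.1699 0.1745]
top 60 [159. 291.] xb,yb med -0.0319 0.1374 [0.129 0.151] [0.1568 0.1692 0.175 ]
red [ 0.607 -0.252  0.171]
jar_center [array([370., 212.])]
block_center [array([294., 203.])]
scene 133 [471. 346.] xb,yb med -0.0317 0.1367 [0.127 0.145] [0.1562 0.1695 0.1727]
scene 124 [441. 365.] xb,yb med 0.0365 0.1365 [0.128 0.145] [0.159  0.1694 0.1723]
red [ 0.612 -0.252  0.173]
jar_center [array([246., 245.])]
block_center [array([282., 311.])]
```

View pics/c5.png

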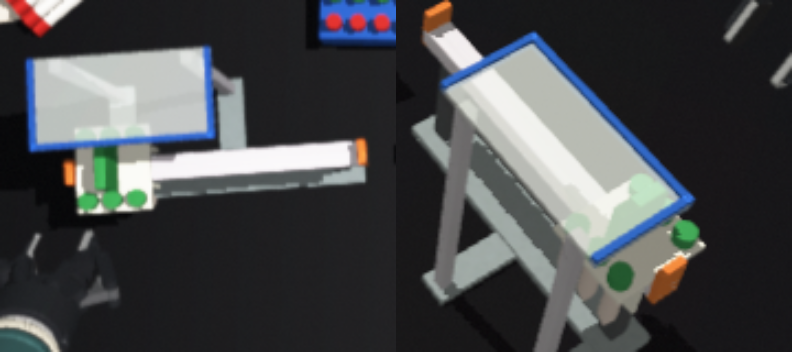

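The carrier hangs seated (cap tops at z≈0.170 m, y_b≈0.111, x_b≈+2 mm), and red, the jar and the block are unmoved. Handing in.

```bash
python3 -c "
from h import *
print(bot.finish_job())"
```

```text
the job is handed in; nothing more can be done
None
```

The green carrier now hangs on the second rail, under the cover and against the far end stop. The job was handed in at about 16.6 s of the 46 s allowed, and the interface gives no verdict.

**What I did:** I gripped the green blade with the gripper leaning back 30°, then lifted the carrier about 110 mm straight up. I lowered it onto the open end of the second rail at about y = -0.092 m. From there I slid it along without lifting until it would go no further, opened the gripper and backed out.

**Last camera checks:**

| Item | Reading |
|---|---|
| Green carrier along the rail | y ≈ 0.111 m (0.102 to 0.118 needed) |
| Green carrier sideways | about +2 mm (limit 8 mm) |
| Green cap tops | z ≈ 0.170 m, the same as when it hung on the first rail |
| Red carrier | unchanged within about 2 mm on the scene camera; only a rough check on the top camera |
| Jar and tube block | within about 3 pixels of where they started |

**Things that disagreed or were unclear:**
- **Lean:** I started at 38° and cut it to 30° because joint 5 was getting close to its lower limit.
- **Seating on the second rail:** The wrist force hardly changed when the carrier touched down. I judged it seated from its height in the cameras and because it would not go lower.
- **Blade position through the cover:** The top camera put the middle of the green pixels at y ≈ 0.107 m. The outer caps gave about 0.111 m on both cameras, and I trusted those more.

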